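Turn the egg block over and set it on the breakfast tray

ROBOT

A 7-joint arm with a two-finger parallel gripper is mounted at the origin on the work surface. World frame = base frame: x ahead of the robot, y to its left, z up, the work surface at z = 0. Lengths are in m, angles in rad, forces in N, time in s.
With the tool pointing down it reaches from about 0.35 to 0.775 m from the base axis. Payload 3.1 kg.
Tool frame: the origin (TCP) lies midway between the tips of the shut fingers; the grasp point (between the pads) lies 19 mm behind it; z points along the fingers, y is the line along which they close (so a half turn about z gives the same grasp; the last joint's range is limited). The gripper opens to 85 mm and grips with 20 to 120 N. Pads are 22 mm wide; open, the fingers measure 114 mm over their backs; the gripper's body (76 mm by 85 mm) begins 54 mm behind the grasp point. The pads swing forward as they close: fully open they stand 13 mm farther back than shut.
Start: joints at [1.101, 0.311, 0.014, 1.512, -0.004, 1.319, -0.027], TCP at [0.228, -0.5, 0.231] pointing down, gripper open.
Joint ranges: [-2.7, 2.7], [-0.3, 1.91], [-1.27, 1.3], [0.12, 2.57], [-1.44, 4.58], [0.2, 2.03], [-3.05, 3.05]. Speed limits (rad/s): [2.79, 2.79, 3.14, 3.14, 3.14, 3.14, 3.14].

INTERFACE

Orientations are given as a rotation vector (axis times angle).
In Python, from cell import robot gives the robot as it stands. Calls block until the motion is done:
- robot.reach(position, orientation): joint-space move of the TCP to a pose.
- robot.move_straight(position, rate=0.15, ori=None): straight line of the TCP; ori=None keeps the orientation; rate is the mean speed in m/s.
- robot.goto_joints(angles): joint-space move.
- robot.open_gripper() and robot.clamp(strength=None): open the fingers fully, or close them until they stop; strength is the grip in N (None keeps the last).
- robot.wait(seconds).
- robot.inverse_kinematics(position, orientation): joint angles nearest the present ones, or None.
- robot.get_state(): the state.
- robot.capture(name): name is "side" or "top" or "wrist"; returns (picture, depth): 480x640x3 uint8, red, green, blue; 480x640 float32, m along the optical axis (not along the pixel's ray), 0 where there is no reading.
- robot.camera_info(name): a dict with "fx", "fy", "cx", "cy" (pixels), "R" (3x3) and "t" (3): a world point X has camera coordinates R X + t. Camera axes: x right, y down, z forward; pixel columns grow to the right and rows downward; lengths in m; the calibration is good to about 2 mm. A picture is of the moment at which its call begins: read the wrist's pose just before it. camera_info takes no time and is no camera call; for the wrist camera it gives the pose at the moment of the call.
A pose or a line that the arm cannot do raises robot.PlanningError and nothing moves.
- robot.sign_off(): hands the job in; it is judged then, once.
The state is a dict: "time_s": time; "joints": joint angles; "joint_vel": joint speeds; "effort": joint torques, N m; "tool_pos": TCP position; "orientation": TCP orientation; "wrist_force": force on the tool from outside, world axes, zero at the start; "torque": the same for the moment, N m; "gripper_width": finger opening in m; "grasp_force": force on a finger pad.
Only numpy, scipy, OpenCV 4.12 (cv2) and the standard library are available. Lean on these libraries where they do the work, as an engineer would, in place of code of your own. Each camera call takes 0.05 s, during which the arm holds its last target. There are 200 camera calls.

TASK

The wooden two-egg block was left on the table with its egg wells face down. Turn it over and set it down gently, without dropping or toppling it, so that it lies flat in the middle of the cork mat on the serving tray, wells up and its long side along the mat's long side. Leave the mandarins, the cup and the glass where they are.

Things in the scene. Friction and masses are not known exactly. Their poses are not given: they have to be found in the camera images.
- egg_block: Light wooden slab 120 x 62 x 26 mm, 0.14 kg, with two round wells (42 mm across, 15 deep, 58 apart) in one large face, the other plain. Origin: middle of the welled face. x along its length, y along its width, z from welled to plain face (up at the start, wells down; must point down at the end). It can stand by itself on a 62 x 26 mm end.
- block_center (a point): The middle of the egg block's slab (13 mm from either large face); axes as the egg block's.
- well_face (a point): Middle of the egg block's welled face (between the two wells); axes as the egg block's.
- plain_face (a point): Middle of the egg block's plain face; axes as the egg block's.
- tray: Fixed brown wooden serving tray with white paper in it, 280 mm (its x) by 400 mm (its y), floor 5 mm thick, rim 12 mm wide and 18 mm high all round. Origin: middle of its underside, on the table; z up. It lies on either side of the robot's centre line, the egg block on the other.
- mat (a point): Middle of the top of the cork mat fixed in the tray, 110 mm (x) by 170 mm (y, its long side), its top 8 mm above the table; axes as the tray's. The mat's middle is 30 mm from the tray's middle towards the robot.
- mandarin_a: A mandarin standing in a far corner of the tray, 60 mm across, 48 mm high. Origin: its underside.
- mandarin_b: Another mandarin, in the tray's other far corner, 60 mm across, 48 mm high. Origin: its underside.
- coffee_cup: Empty white coffee cup beyond the tray, 84 mm across, 70 mm high, with a handle. Origin: middle of its underside.
- tumbler: Empty glass tumbler beyond the tray, 72 mm across, 105 mm high. Origin: middle of its underside.
Not all that is in view belongs to the job. Of the things shaped like the egg_block, the wooden one is meant.

How it is judged:
At the end, for the whole second after the job is handed in: The egg block lies flat on the cork mat, wells up (plain face within 5 mm of the mat), its middle within 22 mm of the mat's middle, its length within 15 degrees of the mat's long side (either way), at rest and released; mandarins, cup and glass each within 30 mm of their start (horizontal distance between block_center and mat below 0.022 m and angle between the x axis of egg_block and the y axis of mat, either way round below 0.26 rad and z of plain_face in the frame of mat between -0.004 and 0.005 m and z of well_face in the frame of mat above 0.022 m and linear speed of egg_block below 0.02 m/s and contact force between egg_block and the fingers below 0.1 N and distance of each of mandarin_a, mandarin_b, coffee_cup, tumbler from where it was at the start of the episode below 0.03 m); the robot touches nothing.
It fails at once if the egg block topples or tumbles (turns faster than 8 rad/s) (angular speed of egg_block above 8 rad/s).
It fails at once if the egg block is dropped or slammed down (faster than 0.7 m/s with its middle less than 50 mm above the table) (height (world z) of block_center below 0.05 m and linear speed of egg_block above 0.7 m/s).
It fails at once if a mandarin, the cup or the glass is tipped over (angle between any of mandarin_a, mandarin_b, coffee_cup, tumbler's own z axis and vertical above 0.6 rad).
It also fails if it takes over 64 s, if anything falls off the work surface, if the arm or the gripper's body presses on something with over 40 N, if the wrist force passes 120 N, or if a joint passes its speed limit or range.

## Working session

There is one attempt and no reset: what is moved stays moved. The work goes in short steps, each a Python script; the robot and the scene stay as the last script left them, time stands still between calls to the robot, and variables do not carry over. Pictures are saved under pics/ and viewed, at most 10 in all, crops included, and the job is handed in when it is done.

```bash
mkdir -p pics && ls
python3 - <<'E'
from cell import robot
import cv2, numpy as np
for n in ("top","side"):
    p,d=robot.capture(n); cv2.imwrite(f"pics/{n}0.png",p[:,:,::-1]); np.savez(f"{n}0.npz",p=p,d=d)
    c=robot.camera_info(n); print(n,c)
    print((d==0).mean())
s=robot.get_state(); print(s)
E
```

```text
pics
top {'fx': 491.5238384580965, 'fy': 491.5238384580965, 'cx': 318.66730393139306, 'cy': 236.64573227239012, 'R': array([[ 0.02167773, -0.9996771 , -0.01325757],
       [-0.99417174, -0.02015382, -0.10590739],
       [ 0.105606  ,  0.01547613, -0.99428762]]), 't': array([0.00303515, 0.62698559, 1.00988519])}
0.004029947916666667
side {'fx': 614.4581271090282, 'fy': 614.4581271090282, 'cx': 315.61096700153047, 'cy': 234.64982868941968, 'R': array([[-0.95653601, -0.29085809,  0.02098645],
       [-0.19174178,  0.57308707, -0.79674732],
       [ 0.21971334, -0.76614149, -0.60394807]]), 't': array([0.58958685, 0.14669346, 1.35829608])}
0.0037923177083333333
{'time_s': 0.1, 'joints': array([ 1.10129994,  0.31165314,  0.01401101,  1.5128704 , -0.00440323,
        1.31923982, -0.02716223]), 'joint_vel': array([ 7.94444519e-05, -1.28813272e-03,  1.07613948e-03, -5.18443643e-03,
        2.48368286e-03,  4.45042468e-04, -1.07161325e-03]), 'effort': array([ 5.19708283e-04, -3.80856943e+01,  1.46500133e-01, -2.31240427e+01,
        1.23278814e-02,  8.08080425e-03, -1.69830980e-05]), 'tool_pos': array([ 0.22790968, -0.49983667,  0.2303363 ]), 'orientation': array([-3.06794370e+00, -6.66577137e-01,  8.53555679e-04]), 'wrist_force': array([-0.68575312,  0.32026101,  0.61335879]), 'torque': array([0.04137814, 0.01404963, 0.00469241]), 'grasp_force': 0.0, 'gripper_width': 0.08502785104236732}
```

View pics/top0.png

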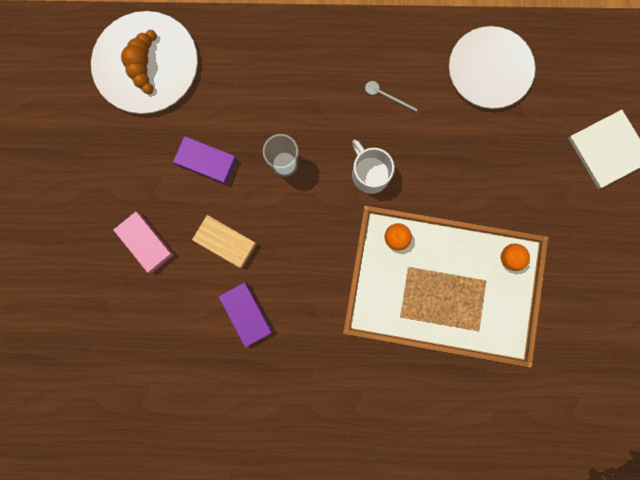

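View pics/side0.png

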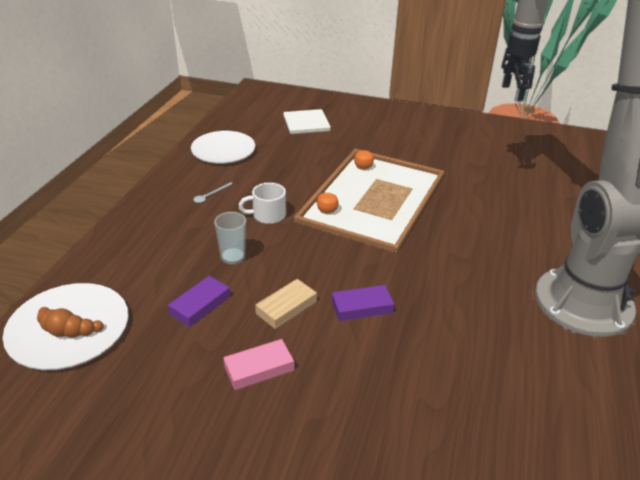

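Look-alikes in the top view are purple (205,160), pink (143,242), light wood (225,241) and purple (245,314). I'm choosing the light wooden one at (225,241), which is also at (287,303) in the side view. The tray is at (445,287) and the cork mat at (443,299). Next I'll measure both and take a close crop.

```bash
cat > h.py <<'E'
from cell import robot
import cv2, numpy as np
from scipy.spatial.transform import Rotation as Ro
def cast(uv,c,z):
    uv=np.atleast_2d(uv).astype(float)
    r=np.c_[(uv[:,0]-c['cx'])/c['fx'],(uv[:,1]-c['cy'])/c['fy'],np.ones(len(uv))]@c['R']
    o=-c['R'].T@c['t']
    return o+r*((z-o[2])/r[:,2])[:,None]
def proj(X,c):
    q=np.atleast_2d(X)@c['R'].T+c['t']; return np.c_[q[:,0]/q[:,2]*c['fx']+c['cx'],q[:,1]/q[:,2]*c['fy']+c['cy']]
def blob(p,lo,hi,roi):
    """largest contour of an HSV range inside roi (x0,y0,x1,y1)"""
    m=cv2.inRange(cv2.cvtColor(p,cv2.COLOR_RGB2HSV),lo,hi); k=np.zeros_like(m); x0,y0,x1,y1=roi
    k[y0:y1,x0:x1]=m[y0:y1,x0:x1]; k=cv2.morphologyEx(k,cv2.MORPH_CLOSE,np.ones((3,3)))
    k=cv2.morphologyEx(k,cv2.MORPH_OPEN,np.ones((3,3)))
    return max(cv2.findContours(k,cv2.RETR_EXTERNAL,cv2.CHAIN_APPROX_NONE)[0],key=cv2.contourArea)[:,0]
def rect(xy):
    """centre, (long, short), direction angle of long side, of planar points in m"""
    (cx,cy),_,_=r=cv2.minAreaRect((np.asarray(xy)[:,:2]*1000).astype(np.float32))
    b=cv2.boxPoints(r)/1000; e=[b[1]-b[0],b[2]-b[1]]; e.sort(key=np.linalg.norm)
    return np.array([cx,cy])/1000,(np.linalg.norm(e[1]),np.linalg.norm(e[0])),np.arctan2(e[1][1],e[1][0])
E
python3 - <<'E'
from h import *
D=np.load("top0.npz"); p=D['p']; hsv=cv2.cvtColor(p,cv2.COLOR_RGB2HSV); c=robot.camera_info("top")
print(hsv[241,215:262:3].tolist(), hsv[300,405:480:15].tolist(), hsv[241,190])
b=blob(p,(8,40,170),(28,200,255),(180,200,270,280)); print("block",rect(cast(b,c,.026)), len(b))
m=blob(p,(8,70,90),(28,255,255),(385,255,500,340)); print("mat",rect(cast(m,c,.008)))
print("items",[cast(q,c,z).round(3).tolist() for q,z in (((398,237),.03),((515,257),.03),((373,172),.05),((281,150),.08))])
cv2.drawContours(p,[b[:,None],m[:,None]],-1,(0,255,0),1)
S=np.load("side0.npz")['p']
v=np.hstack([cv2.resize(p[190:290,170:280],(400,364)),cv2.resize(S[260:345,235:335],(400,364))]); cv2.imwrite("pics/crop.png",v[:,:,::-1])
E
```

```text
[[19, 123, 235], [18, 129, 229], [18, 123, 231], [19, 123, 235], [19, 123, 237], [19, 125, 233], [19, 125, 235], [17, 127, 231], [19, 126, 233], [18, 123, 233], [19, 122, 235], [18, 124, 237], [18, 126, 234], [14, 153, 112], [11, 164, 92], [9, 161, 90]] [[16, 143, 200], [16, 141, 179], [16, 143, 189], [15, 139, 172], [16, 141, 175]] [ 10 157  91]
block (array([0.61473346, 0.22099506]), (np.float32(0.12090976), np.float32(0.062329933)), np.float32(1.070553)) 142
mat (array([ 0.50215289, -0.25194058]), (np.float32(0.16972487), np.float32(0.109938495)), np.float32(1.4176028))
items [[[0.63, -0.152, 0.03]], [[0.592, -0.399, 0.03]], [[0.765, -0.096, 0.05]], [[0.8, 0.097, 0.08]]]
```

View pics/crop.png

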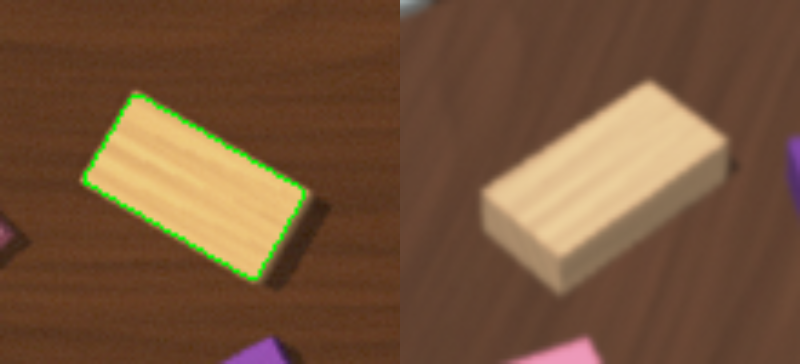

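The crop shows a plain tan wood-grain top with no wells, and it measures 121 x 62 mm. That is the egg block, lying wells down at (0.615, 0.221).

Plan: grip near one end and stand the block on its end in free space. Then re-grip from the welled side and lay it on the mat. I'll scan IK for feasible combinations.

```bash
cat >> h.py <<'E'
Z=np.array([0,0,1.])
def T(R,p): M=np.eye(4); M[:3,:3]=R; M[:3,3]=p; return M
def u(a): return np.array([np.cos(a),np.sin(a),0])
def frame(x,z,p): return T(np.c_[x,np.cross(z,x),z],p)      # block-centre frame
C0=np.array([.6147,.2210,.013]); A0=1.0705; MC=np.array([.5022,-.2519,.008]); MA=1.4176
B0=frame(u(A0),Z,C0)
def Bstand(s,yaw,S,h=.060): return frame(s*Z,-u(yaw),np.array([S[0],S[1],h]))   # plain face looks along -u(yaw)
def Bfinal(k,h=.013): return frame(k*u(MA),-Z,MC+h*Z)
def tool(ztool,f,p):                                      # tool in block frame, closing along f*y
    y=np.array([0,f,0.]); return T(np.c_[np.cross(y,ztool),y,ztool],p)
def G1(s,a,f,e=.025): return tool(np.array([-s*np.sin(a),0,-np.cos(a)]),f,np.array([s*e,0,-.010]))
def G2(s,b,f,e=.020): return tool(np.array([-s*np.sin(b),0,np.cos(b)]),f,np.array([s*e,0,.010]))
def up(M,dz): M=M.copy(); M[2,3]+=dz; return M
def back(M,d): M=M.copy(); M[:3,3]-=d*M[:3,2]; return M
def po(M): return M[:3,3],Ro.from_matrix(M[:3,:3]).as_rotvec()
def ik(M): return robot.inverse_kinematics(*po(M))
E
cat > scan.py <<'E'
from h import *
import time, itertools
t=time.time(); ok=lambda *Ms: all(ik(M) is not None for M in Ms)
R1=[];R2=[]
for s,f,a in itertools.product((1,-1),(1,-1),(0.2,.35,.5)):
    g=G1(s,a,f)
    if not ok(B0@g,up(B0@g,.15)): continue
    for S in ((.42,.02),(.5,.02)):
        for yd in range(0,360,30):
            M=Bstand(s,np.radians(yd),S)@g
            if ok(M,back(M,.1),up(M,.1)): R1.append((s,f,a,S,yd))
print(len(R1),time.time()-t)
for s,f,b in itertools.product((1,-1),(1,-1),(.2,.35,.5)):
    g=G2(s,b,f)
    ks=[k for k in (1,-1) if ok(Bfinal(k)@g,up(Bfinal(k)@g,.15))]
    if not ks: continue
    for S in ((.42,.02),(.5,.02)):
        for yd in range(0,360,30):
            M=Bstand(s,np.radians(yd),S)@g
            if ok(M,back(M,.1),up(M,.1)): R2.append((s,f,b,S,yd,ks))
print(len(R2),time.time()-t)
K1={};K2={}
for r in R1: K1.setdefault((r[0],r[3],r[4]),[]).append((r[1],r[2]))
for r in R2: K2.setdefault((r[0],r[3],r[4]),[]).append((r[1],r[2],r[5]))
for k in K1:
    if k in K2: print(k,K1[k],K2[k])
print("R1 yaws",sorted({(k[0],k[2]) for k in K1}),"R2 yaws",sorted({(k[0],k[2]) for k in K2}))
E
python3 scan.py
```

```text
144 28.309110164642334
144 54.97994613647461
(1, (0.42, 0.02), 60) [(1, 0.2), (1, 0.35), (1, 0.5), (-1, 0.2), (-1, 0.35), (-1, 0.5)] [(1, 0.2, [1, -1]), (1, 0.35, [1, -1]), (1, 0.5, [1, -1]), (-1, 0.2, [1, -1]), (-1, 0.35, [1, -1]), (-1, 0.5, [1, -1])]
(1, (0.42, 0.02), 90) [(1, 0.2), (1, 0.35), (1, 0.5), (-1, 0.2), (-1, 0.35), (-1, 0.5)] [(1, 0.2, [1, -1]), (1, 0.35, [1, -1]), (1, 0.5, [1, -1]), (-1, 0.2, [1, -1]), (-1, 0.35, [1, -1]), (-1, 0.5, [1, -1])]
(1, (0.42, 0.02), 120) [(1, 0.2), (1, 0.35), (1, 0.5), (-1, 0.2), (-1, 0.35), (-1, 0.5)] [(1, 0.2, [1, -1]), (1, 0.35, [1, -1]), (1, 0.5, [1, -1]), (-1, 0.2, [1, -1]), (-1, 0.35, [1, -1]), (-1, 0.5, [1, -1])]
(1, (0.42, 0.02), 240) [(1, 0.2), (1, 0.35), (1, 0.5), (-1, 0.2), (-1, 0.35), (-1, 0.5)] [(1, 0.2, [1, -1]), (1, 0.35, [1, -1]), (1, 0.5, [1, -1]), (-1, 0.2, [1, -1]), (-1, 0.35, [1, -1]), (-1, 0.5, [1, -1])]
(1, (0.42, 0.02), 270) [(1, 0.2), (1, 0.35), (1, 0.5), (-1, 0.2), (-1, 0.35), (-1, 0.5)] [(1, 0.2, [1, -1]), (1, 0.35, [1, -1]), (1, 0.5, [1, -1]), (-1, 0.2, [1, -1]), (-1, 0.35, [1, -1]), (-1, 0.5, [1, -1])]
(1, (0.42, 0
[... 3188 characters left out ...]
), (-1, 0.35, [1, -1]), (-1, 0.5, [1, -1])]
(-1, (0.5, 0.02), 120) [(1, 0.35), (1, 0.5), (-1, 0.35), (-1, 0.5)] [(1, 0.2, [1, -1]), (1, 0.35, [1, -1]), (1, 0.5, [1, -1]), (-1, 0.2, [1, -1]), (-1, 0.35, [1, -1]), (-1, 0.5, [1, -1])]
(-1, (0.5, 0.02), 240) [(1, 0.5), (-1, 0.5)] [(1, 0.2, [1, -1]), (1, 0.35, [1, -1]), (1, 0.5, [1, -1]), (-1, 0.2, [1, -1]), (-1, 0.35, [1, -1]), (-1, 0.5, [1, -1])]
R1 yaws [(-1, 60), (-1, 90), (-1, 120), (-1, 240), (-1, 270), (-1, 300), (-1, 330), (1, 60), (1, 90), (1, 120), (1, 240), (1, 270), (1, 300), (1, 330)] R2 yaws [(-1, 60), (-1, 90), (-1, 120), (-1, 150), (-1, 240), (-1, 270), (-1, 300), (1, 60), (1, 90), (1, 120), (1, 150), (1, 240), (1, 270), (1, 300)]
```

Run:
```python
from h import *
import itertools
S=(.45,.03); a=b=.35; q0=robot.get_state()['joints']; out=[]
for s,yd,f1 in itertools.product((1,-1),(90,270),(1,-1)):
    Bs=Bstand(s,np.radians(yd),S); g=G1(s,a,f1)
    A=[ik(M) for M in (back(B0@g,.1),B0@g,up(B0@g,.15),up(Bs@g,.08),Bs@g,back(Bs@g,.1))]
    if any(q is None for q in A): continue
    for f2,k in itertools.product((1,-1),(1,-1)):
        h=G2(s,b,f2); Bf=Bfinal(k)
        E=[ik(M) for M in (back(Bs@h,.12),Bs@h,up(Bs@h,.1),up(Bf@h,.12),Bf@h,back(Bf@h,.12))]
        if any(q is None for q in E): continue
        d=np.abs(np.diff(np.array([q0]+A+E),axis=0)).max(1)
        out.append((d.sum(),s,yd,f1,f2,k,d.round(2).tolist()))
for o in sorted(out)[:6]: print(o)
```

```text
(np.float64(7.193648491945589), -1, 270, -1, -1, -1, [0.79, 0.19, 0.32, 1.07, 0.22, 0.26, 2.18, 0.26, 0.19, 1.3, 0.2, 0.23])
(np.float64(7.449188512384285), -1, 90, -1, 1, 1, [0.79, 0.19, 0.32, 1.24, 0.15, 0.2, 1.74, 0.4, 0.25, 1.7, 0.23, 0.26])
(np.float64(8.037660265632244), -1, 270, 1, -1, -1, [2.09, 0.34, 0.41, 1.02, 0.22, 0.26, 1.54, 0.26, 0.19, 1.3, 0.2, 0.23])
(np.float64(8.129977141336376), -1, 270, -1, 1, 1, [0.79, 0.19, 0.32, 1.07, 0.22, 0.26, 1.82, 0.23, 0.18, 2.57, 0.23, 0.26])
(np.float64(9.197411809032646), -1, 270, -1, -1, 1, [0.79, 0.19, 0.32, 1.07, 0.22, 0.26, 2.18, 0.26, 0.19, 3.26, 0.22, 0.25])
(np.float64(9.214557888628937), 1, 270, -1, 1, 1, [1.34, 0.23, 0.26, 3.19, 0.22, 0.26, 1.54, 0.26, 0.19, 1.3, 0.2, 0.23])
```

```bash
cat >> h.py <<'E'
SG=-1; YD=np.radians(270); SS=(.45,.03); AA=BB=.35; F1=-1; F2=-1; KK=-1
g1=G1(SG,AA,F1); g2=G2(SG,BB,F2); BS=Bstand(SG,YD,SS); BF=Bfinal(KK)
def line(M,rate=.15): robot.move_straight(*[po(M)[0]],rate=rate,ori=po(M)[1])
def st(msg=''):
    s=robot.get_state(); print(msg,round(s['time_s'],2),s['tool_pos'].round(4),s['wrist_force'].round(2),'w',round(s['gripper_width'],4),'g',round(s['grasp_force'],1)); return s
def lower(M,dz,step=.001,thr=2.0):
    """go straight down from M until the wrist feels thr N or dz is used up"""
    f0=robot.get_state()['wrist_force'][2]
    for i in range(1,int(dz/step)+1):
        N=up(M,-i*step); line(N,.02)
        if robot.get_state()['wrist_force'][2]-f0>thr: break
    return N
E
python3 - <<'E'
from h import *
M=B0@g1
robot.reach(*po(up(M,.22))); st('above')
line(up(back(M,.06),.03)); line(back(M,.06)); line(M,.06); st('at')
robot.clamp(50); st('clamped')
line(up(M,.004),.03); line(up(M,.2)); st('lift')
p,_=robot.capture("side"); cv2.imwrite("pics/lift.png",p[:,:,::-1])
E
```

```text
above 2.88 [0.6033 0.1975 0.2228] [-0.38 -0.41  0.47] w 0.0856 g 0.0
at 5.42 [0.6031 0.199  0.0034] [ 0.2  -0.26 -0.24] w 0.0853 g 0.0
clamped 5.78 [0.6034 0.1988 0.0038] [-0.28 -2.67  4.43] w 0.0613 g 56.1
lift 7.52 [0.602  0.1987 0.2017] [ 0.08  0.19 -1.58] w 0.0608 g 55.5
```

View pics/lift.png

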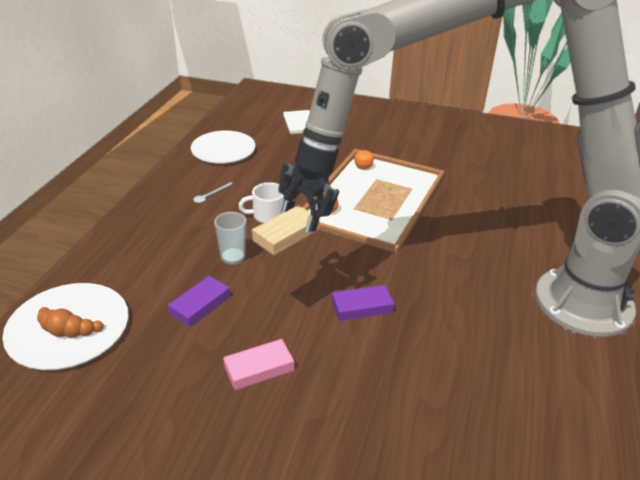

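The block is held level at (285,230) in the side view. Next I'll turn it upright above the standing spot and check its tilt from the wood-coloured depth points.

```bash
cat >> h.py <<'E'
def cloud(cam,near,r,lo=(8,40,110),hi=(28,200,255)):
    """world points of wood colour within r of a point"""
    c=robot.camera_info(cam); p,d=robot.capture(cam)
    m=(cv2.inRange(cv2.cvtColor(p,cv2.COLOR_RGB2HSV),lo,hi)>0)&(d>0); v,w=np.nonzero(m)
    q=np.c_[(w-c['cx'])/c['fx'],(v-c['cy'])/c['fy'],np.ones(len(w))]*d[v,w][:,None]
    X=(q-c['t'])@c['R']; return X[np.linalg.norm(X-near,axis=1)<r],p
def face(X,n,tol=.004):
    """robust plane normal near n"""
    k=np.ones(len(X),bool); n=np.asarray(n,float); c=np.percentile(X@n,90); k=np.abs(X@n-c)<.012
    for _ in range(8):
        o=X[k].mean(0); v=np.linalg.svd(X[k]-o,full_matrices=False)[2][2]; v*=np.sign(v@n); k=np.abs((X-o)@v)<tol
    return v,o,k.sum()
E
python3 - <<'E'
from h import *
M=BS@g1
robot.reach(*po(up(M,.12))); st('above stand'); line(up(M,.03),.1); st()
X,p=cloud("side",BS[:3,3]+[0,0,.03],.09); cv2.imwrite("pics/st.png",p[100:400,150:550,::-1])
print(len(X),X.min(0).round(3),X.max(0).round(3)); print("plain face",face(X,[0,1,0]))
E
```

```text
above stand 8.47 [0.4503 0.0201 0.2041] [ 0.5  -0.19 -1.54] w 0.0613 g 55.6
 9.52 [0.4503 0.0202 0.1155] [ 0.11 -0.74 -1.69] w 0.0611 g 55.6
56 [0.398 0.02  0.004] [0.435 0.072 0.148]
plain face (array([-0.98756764,  0.14293597, -0.06541769]), array([0.42041715, 0.03932975, 0.04650538]), np.int64(48))
```

View pics/st.png

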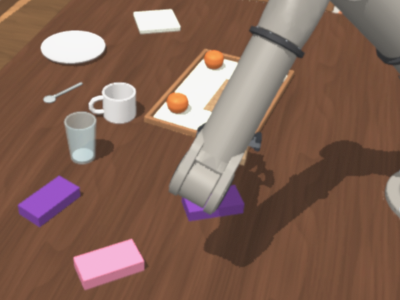

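The arm hides the block in the side view; its wrist is at about (345,285) in the full frame. Before lowering, I'll check how high the wrist is above the table and use the top view for the block.

Run:
```python
from h import *
c=robot.camera_info("side"); p,d=robot.capture("side")
for (uu,v) in ((345,300),(345,290),(360,307),(335,285),(375,300)):
    q=np.array([(uu-c['cx'])/c['fx'],(v-c['cy'])/c['fy'],1])*d[v,uu]; print((uu,v),((q-c['t'])@c['R']).round(3))
X,p=cloud("top",BS[:3,3]+[0,0,.03],.1); print(len(X)); print(X.min(0).round(3),X.max(0).round(3))
if len(X)>30:
    t=X[X[:,2]>.1]; print(len(t), t.mean(0).round(4)); print("top end",face(X,[0,0,1]))
cv2.imwrite("pics/top1.png",cv2.resize(p[200:400,220:420],(600,600))[:,:,::-1])
```

```text
(345, 300) [0.449 0.401 0.23 ]
(345, 290) [0.45  0.401 0.251]
(360, 307) [0.422 0.409 0.229]
(335, 285) [0.468 0.398 0.255]
(375, 300) [0.433 0.17  0.028]
534
[ 0.404  0.017 -0.003] [0.492 0.051 0.154]
498 [0.4487 0.0295 0.1475]
top end (array([-0.00125678, -0.01789785,  0.99983903]), array([0.44862215, 0.02958213, 0.14861958]), np.int64(470))
```

View pics/top1.png

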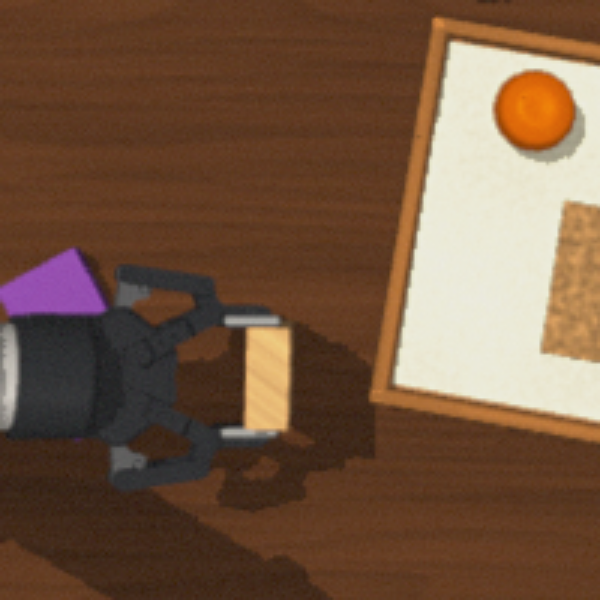

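The top view shows the block upright in the fingers, with its top end at about (309,326) in the full frame. It is tilted about 1° and the wrist is clear of the table. I'll lower it until contact, release and back off.

Run:
```python
from h import *
M=BS@g1
line(up(M,.006),.05); N=lower(up(M,.006),.012); robot.wait(.3); st('contact'); 
robot.open_gripper(); robot.wait(.3); st('open')
line(back(N,.10),.06); line(up(back(N,.10),.2)); 
X,p=cloud("top",BS[:3,3]+[0,0,.03],.1); n,o,k=face(X,[0,0,1]); print(n.round(3),o.round(4),k)
t=X[np.abs((X-o)@n)<.006]; print(rect(t)); st()
cv2.imwrite("pics/top2.png",p[:,:,::-1])
```

```text
contact 11.85 [0.45   0.0199 0.0869] [-0.51  2.11  5.06] w 0.0606 g 56.0
open 12.53 [0.45   0.02   0.0859] [-0.22  0.14  0.53] w 0.0856 g 0.0
[0.    0.011 1.   ] [0.4497 0.0294 0.1198] 443
(array([0.44898746, 0.02943257]), (np.float32(0.062067147), np.float32(0.025685526)), np.float32(-0.012730955))
 15.88 [0.4498 0.1138 0.3198] [1.17 0.18 0.16] w 0.0853 g 0.0
```

```bash
sed -i 's/^SG=-1; YD=np.radians(270); SS=(.45,.03)/SG=-1; YD=np.radians(270)-.0127; SS=(.449,.0294)/' h.py
python3 - <<'E'
from h import *
M=BS@g2; y=M[:3,1]; down=T(np.c_[np.cross(y,-Z),y,-Z],np.array([.42,.0,.38]))
robot.reach(*po(down)); st('down')
robot.reach(*po(up(back(M,.12),.2))); st('other side')
X,p=cloud("top",BS[:3,3]+[0,0,.03],.1); n,o,k=face(X,[0,0,1]); print(n.round(3),o.round(4),k)
line(back(M,.12)); line(back(M,.05),.1); line(M,.06); st('at')
robot.clamp(50); s=st('clamped')
X,p=cloud("top",BS[:3,3]+[0,0,.03],.1); n,o,k=face(X,[0,0,1]); print(n.round(3),o.round(4),k)
cv2.imwrite("pics/top3.png",cv2.resize(p[200:400,220:420],(600,600))[:,:,::-1])
E
```

```text
down 16.65 [ 4.194e-01 -1.000e-04  3.799e-01] [ 0.76  0.99 -0.35] w 0.0855 g 0.0
other side 17.68 [ 0.4481 -0.0705  0.3208] [-0.27 -0.09  0.31] w 0.0856 g 0.0
[ 0.011 -0.007  1.   ] [0.4496 0.0295 0.1198] 432
at 21.04 [0.4493 0.039  0.0799] [ 0.42  1.01 -0.95] w 0.0856 g 0.0
clamped 21.38 [0.4496 0.0389 0.0802] [ 0.49 -1.01  1.45] w 0.0608 g 58.8
[-0.016  0.001  1.   ] [0.4482 0.0306 0.1203] 446
```

View pics/top3.png

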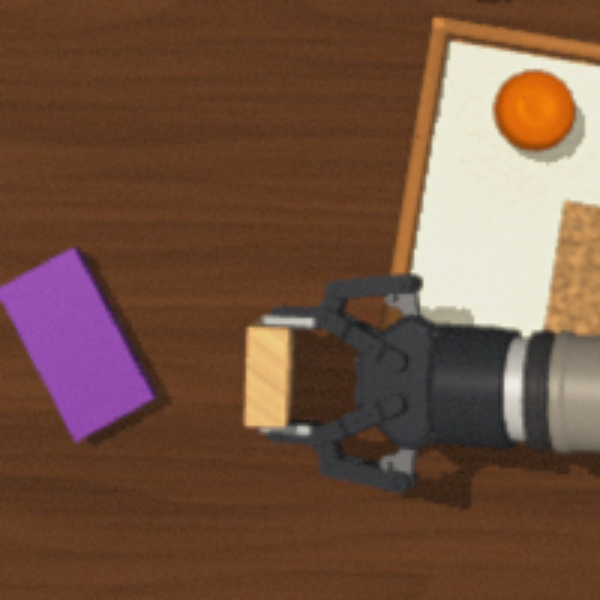

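The block is now gripped from the welled side, upright, at (309,326). Next I'll lift it, turn it over above the mat and check.

Run:
```python
from h import *
M=BS@g2; F=BF@g2
line(up(M,.005),.03); line(up(M,.15)); 
robot.reach(*po(up(F,.2))); st('above mat'); line(up(F,.05),.1); st()
X,p=cloud("top",BF[:3,3]+[0,0,.05],.09,(8,40,120)); X=X[X[:,2]>.03]
n,o,k=face(X,[0,0,1]); print(n.round(3),o.round(4),k,X.min(0).round(3),X.max(0).round(3))
t=X[np.abs((X-o)@n)<.008]; print(rect(t),"target",MC,MA)
cv2.imwrite("pics/top4.png",cv2.resize(p[190:390,330:560],(690,600))[:,:,::-1])
```

```text
above mat 24.04 [ 0.5033 -0.2316  0.2091] [-0.73 -0.39 -1.91] w 0.0606 g 58.6
 25.69 [ 0.5058 -0.2323  0.0617] [-0.44 -0.04 -2.31] w 0.0608 g 58.6
[ 0.006 -0.002  1.   ] [ 0.4968 -0.2787  0.0831] 638 [ 0.464 -0.315  0.063] [ 0.532 -0.234  0.089]
(array([ 0.49802161, -0.27486514]), (np.float32(0.07342177), np.float32(0.061575912)), np.float32(1.4278222)) target [ 0.5022 -0.2519  0.008 ] 1.4176
```

View pics/top4.png

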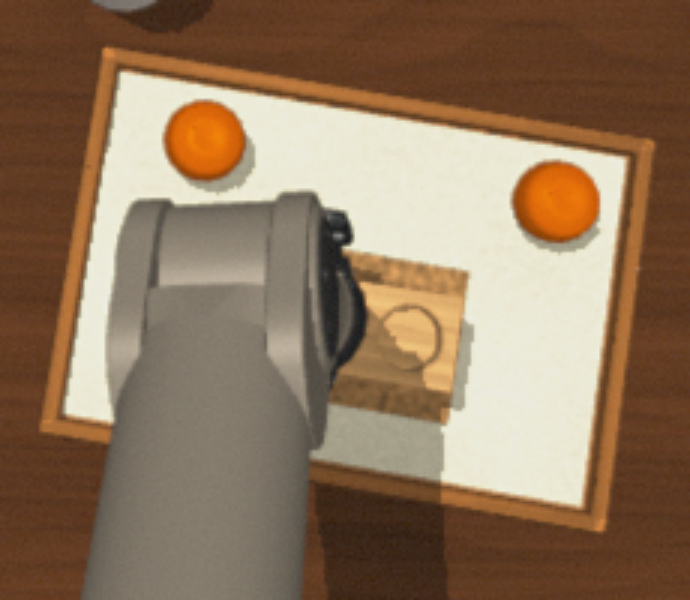

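The wells face up over the mat, with one well at (410,337) in the crop. The free end, angle, level and height all match the target within about 4 mm. Now I'll lower to contact, release, back off and check.

Run:
```python
from h import *
F=BF@g2
line(up(F,.006),.05); N=lower(up(F,.006),.010); robot.wait(.3); st('contact')
robot.open_gripper(); robot.wait(.3); st('open')
line(back(N,.08),.06); line(up(back(N,.08),.2)); robot.reach([.35,.15,.35],po(N)[1]); st('clear')
X,p=cloud("top",BF[:3,3]+[0,0,.01],.09,(8,40,110)); T_=X[(X[:,2]>.022)]
n,o,k=face(T_,[0,0,1]); print(n.round(3),o.round(4),k); print(rect(T_),"target",MC,MA)
cv2.imwrite("pics/top5.png",p[:,:,::-1])
```

```text
contact 28.32 [ 0.5055 -0.2323  0.013 ] [-2.17  1.06  4.77] w 0.0607 g 59.3
open 29.0 [ 0.5052 -0.2321  0.0119] [0.83 0.04 0.55] w 0.0855 g 0.0
clear 33.43 [0.3507 0.1488 0.3498] [ 0.2  -0.57 -1.09] w 0.0852 g 0.0
[ 0.003 -0.002  1.   ] [ 0.5008 -0.2515  0.0337] 1037
(array([ 0.50090936, -0.25136711]), (np.float32(0.1212069), np.float32(0.0619995)), np.float32(1.4321579)) target [ 0.5022 -0.2519  0.008 ] 1.4176
```

View pics/top5.png

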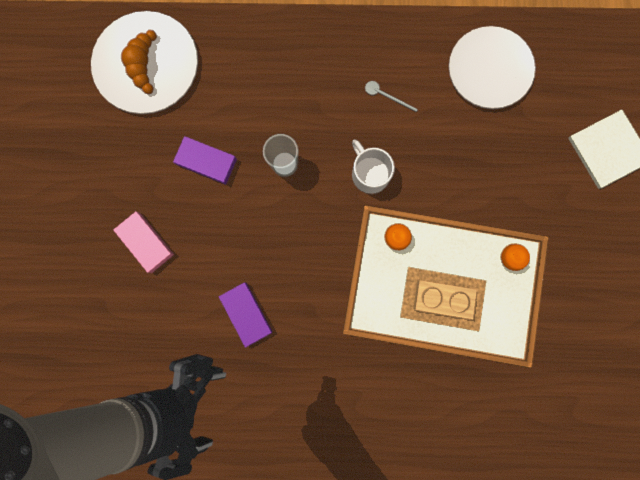

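The block lies flat and wells up at (446,299), about 1 mm off the mat's middle and aligned within 1°. The mandarins, cup and glass haven't moved, so I'm handing it in.

```bash
python3 -c "
from cell import robot
print(robot.sign_off())"
```

```text
the job is handed in; nothing more can be done
None
```

The wooden egg block now lies wells up and flat in the middle of the cork mat, about 1 mm off centre and 1° off the mat's long side, with the mandarins, cup and glass where they were; the job is handed in, though the sign-off returned no verdict.

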